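# Bring a rover wheel's valve to the top

## Task

The rover wheel on the bench stand has to be pumped up: turn it, by pushing its spokes one after another with the fingertips, until the valve stem sits straight up at the top of the wheel (twelve o'clock), in line with the stand's pointer, and leave the wheel at rest there. Either direction will do; push on the spokes only, not on the tyre or the valve stem, and leave the things standing about where they are.

Things in the scene. Friction and masses are not known exactly. Their poses are not given: they have to be found in the camera images.
- stand: Fixed dark steel wheel stand, base plate 240 x 300 x 12 mm. Origin on the table under the hub; x level, pointing away from the wheel's front to the far side, y left, z up. The wheel turns between two posts on an axle leaning back 45 degrees: in the stand's frame the axle leaves the wheel's front along (-0.707, 0, 0.707), and 'up the wheel' (to twelve o'clock) is (0.707, 0, 0.707).
- wheel (a joint): Turn of the wheel, rad: 0 or whole turns when the valve stem is at twelve o'clock, growing clockwise as seen from the robot. Turns either way with about 0.12 N m friction and stays where left. Five straight aluminium spokes, 14 mm wide, at 36, 108, 180, 252, 324 degrees clockwise from the valve stem, which is thus mid-window between two of them.
- hub (a point): Hub point: centre of the wheel, on the axle, 150 mm above the table. Hub 21 mm radius, its front 19 mm in front of this point along the axle. The spokes' front face is 16 mm in front of this point, their back face 4 mm in front of it. They run from the hub to the rim, whose inside radius is 82 mm.
- front_bar (a point): Middle of the front face of the stand's flat level bar, 30 mm high and 6 mm thick, crossing in front of the wheel from three to nine o'clock over the hub, 21 to 27 mm in front of the hub point along the axle (a nut in its middle stands out 4 mm more). A finger can sweep only the upper half or the lower half of the wheel at one go.
- rear_bar (a point): Middle of the front face of a like bar behind the wheel, 38 mm behind the hub point along the axle. From it an upright strip 14 mm wide rises behind the wheel to the pointer. A fingertip put through a window between spokes has 42 mm behind the spokes before it meets these.
- valve (a point): Middle of the valve stem, 70 mm from the axle, 10 mm in front of the hub point. The short brass stem with its black cap (14 mm across at most) sticks inwards from the rim towards the hub, from 83 to 52 mm from the axle.
- stem: The valve stem, part of the wheel; origin at the hub point, z axis from the hub towards the valve.
- tyre: Black rubber tyre, part of the wheel, 240 mm across (244 over the tread blocks) and 34 mm thick, 17 mm to either side of the hub point; origin at the hub point.
- pointer (a point): Tip of the stand's small fixed steel pointer (6 mm wide), at twelve o'clock at the top of the wheel, just in front of the tyre.
- can: closed aluminium drinks can, 66 mm across, 115 mm tall, standing to the left of the stand; a bystander. Origin at the centre of its underside.
- sealant: white plastic bottle with a black cap, 52 mm across, 130 mm tall, standing to the right of the stand; a bystander. Origin at the centre of its underside.
- screw_jar: low clear jar with a steel cap, 60 mm across, 60 mm tall, on the table beyond the stand; a bystander. Origin at the centre of its underside.
- screwdriver: screwdriver lying on the table beyond the stand, to the right; a bystander. Origin at the centre of its underside.
- wrench: steel wrench lying on the table just in front of the stand; a bystander. Origin at the centre of its underside.
- lockring: steel ring, 44 mm across, 10 mm high, lying on the stand's base plate, front left; a bystander. Origin at the centre of its underside.
- servo: black servo motor, 45 x 30 x 41 mm, standing on the stand's base plate, front right; a bystander. Origin at the centre of its underside.

How it is judged:
At the end, for the whole second after the job is handed in: The valve stem is within 8 degrees (10 mm sideways) of twelve o'clock, the wheel at rest (y of valve in the frame of stand between -0.0098 and 0.0098 m and z of valve in the frame of stand above 0.16 m and velocity of joint wheel between -0.05 and 0.05 rad/s); the robot touches nothing.
It fails at once if the valve stem is pushed (over 2 N) (contact force between any of the fingers, the arm and stem above 2 N).
It fails at once if the tyre is pushed (over 3 N) (contact force between any of the fingers, the arm and tyre above 3 N).
It fails at once if a bystander is moved by more than 30 mm or lifted (distance of any of can, sealant, screw_jar, screwdriver, wrench, lockring, servo from where it was at the start of the episode above 0.03 m).
It also fails if it takes over 48 s, if anything falls off the work surface, if the arm or the gripper's body presses on something with over 40 N, if the wrist force passes 120 N, or if a joint passes its speed limit or range.

## Robot

A 7-joint arm with a two-finger parallel gripper is mounted at the origin on the work surface. World frame = base frame: x ahead of the robot, y to its left, z up, the work surface at z = 0. Lengths are in m, angles in rad, forces in N, time in s.
With the tool pointing down it reaches from about 0.35 to 0.9 m from the base axis. Payload 19.9 kg.
Tool frame: the origin (TCP) lies at the very end of the fingers, on their centre line; the grasp point (between the pads) lies 19 mm behind it; y points along the fingers, z is the direction in which the jaws open and shut, and the axes are right-handed (so a half turn about y gives the same grasp; the last joint's range is limited). The gripper opens to 94 mm and grips with 3 to 60 N. Pads are 16 mm wide; open, the fingers measure 119 mm over their backs; the gripper's body (75 mm by 177 mm) begins 78 mm behind the grasp point.
Start: joints at [-1.339, 0.417, -0.01, 1.614, 0.005, 1.111, -0.053], TCP at [0.169, 0.602, 0.205] pointing down, gripper open.
Joint ranges: [-2.81, 2.81], [-0.39, 2.02], [-1.27, 1.25], [0.06, 2.57], [-1.19, 4.33], [0.19, 2], [-2.82, 2.82]. Speed limits (rad/s): [1.89, 1.89, 2.39, 2.39, 3.01, 3.01, 3.01].

## Interface

Orientations are given as a 3x3 rotation matrix whose columns are the frame's x, y, z axes.
In Python, from cell import monitor, imaging, sign_off gives the robot as it stands.
- The arm moves only by the shell command python3 -m pendant 'ROWS' [FORCE]. ROWS is JSON, a list of rows, each a list of 7 numbers: the turn, a rotation vector about the tool's x, y, z in degrees, then the shift along the tool's x, y, z in mm, then the opening in per cent of the stroke, from 0 (shut) to 100 (fully open). A call has exactly 10 rows; each row shifts and turns the commanded pose from where the row before left it, along the tool's axes as they then stand; what a row does not reach is not made up. A row lasts 1/8 s, in which the tool goes at most 62.5 mm and 10.7 degrees, less where a joint would pass 70% of its speed; a pose out of reach is approached as far as the arm can. A call is refused whole if a number of a shift passes 62.5 or a number of a turn 10.7, either way. A call with a gripper value outside its range is refused whole. The fingers move at their own pace and stop on an object; FORCE is the grip in N (left out, the last holds). Time passes only in rows, so rows that do not move let the fingers close, or fill a call up. It gives the time, the measured TCP pose, the force and the opening at its end, in the units of the state.
- monitor.get_obs(): the state, without advancing time (a new reading comes with each control period).
- imaging.grab_frame(name): name is "scene" or "top" or "wrist"; returns a dict with "color" (400x640x3 uint8, red, green, blue), "depth" (400x640 float32, m along the optical axis (not along the pixel's ray), 0 where there is no reading), "fx", "fy", "cx", "cy" (pixels), "eye" and "rotation" of the camera in the world; the wrist camera has in their place "tool_from_camera" (4x4, takes a point from camera to tool coordinates, whose origin is the TCP and whose axes are the tool frame's). Camera axes: x right, y down, z forward; pixel columns grow to the right and rows downward; lengths in m; the calibration is good to about 2 mm. A picture is of the moment at which its call begins: read the wrist's pose just before it.
- sign_off(): hands the job in, once; it reports no verdict.
The state is a dict: "t": time; "qpos": joint angles; "joint_vel": joint speeds; "tau": joint torques, N m; "eef_pos": TCP position; "orientation": TCP orientation; "ft_force": force on the tool from outside, world axes, zero at the start; "torque": the same for the moment, N m; "gripper_width": finger opening in m.
Only numpy, scipy, OpenCV 4.12 (cv2) and the standard library are available. Lean on these libraries where they do the work, as an engineer would, in place of code of your own. Each camera call takes 0.05 s, during which the arm holds its last target.

## Working session

There is one attempt and no reset: what is moved stays moved. The work goes in short steps, Python scripts to look and compute and a shell command to move; the robot and the scene stay as the last step left them, time stands still between calls to the robot, and variables do not carry over. Pictures are saved under pics/ and viewed, and the job is handed in when it is done.

```bash
ls; mkdir -p pics; cat > h.py <<'E'
from cell import monitor, imaging, sign_off
import numpy as np, cv2
def grab(n,f):
    d=imaging.grab_frame(n); np.savez('pics/'+f+'.npz',**{k:v for k,v in d.items()})
    cv2.imwrite('pics/'+f+'.png',cv2.cvtColor(d['color'],cv2.COLOR_RGB2BGR)); return d
def p3(d,u,v,z=None):
    z=d['depth'][v,u] if z is None else z
    c=np.array([(u-d['cx'])/d['fx']*z,(v-d['cy'])/d['fy']*z,z])
    return np.array(d['rotation'])@c+np.array(d['eye'])
E
python3 - <<'E'
from h import *
for n in ['scene','top']:
    d=grab(n,n+'0'); print(n,d['eye'],d['rotation'],d['fx'],d['cx'],d['cy'])
o=monitor.get_obs(); print(o['t'],o['eef_pos'],o['orientation'],o['gripper_width'])
E
```

```text
pics
scene [ 1.0912567  -0.42370399  0.69817712] [[ 0.66207278  0.47005095 -0.58370518]
 [ 0.74942245 -0.40998443  0.51988341]
 [ 0.00506165 -0.78164242 -0.62370626]] 427.2841150320492 312.32424282954605 204.49826452115244
top [0.58402519 0.03242715 0.96161754] [[ 0.01779531 -0.99975521  0.01314721]
 [-0.99970311 -0.0180102  -0.01641117]
 [ 0.01664394 -0.01285126 -0.99977889]] 383.94838182689267 326.4310759645415 198.6295684460166
0.1 [0.16890169 0.60141349 0.2049    ] [[ 9.62743922e-01 -2.55056682e-04  2.70414635e-01]
 [-2.70414753e-01 -1.04201913e-03  9.62743359e-01]
 [ 3.62230960e-05 -9.99999425e-01 -1.07216867e-03]] 0.09393312338253162
```

View pics/scene0.png

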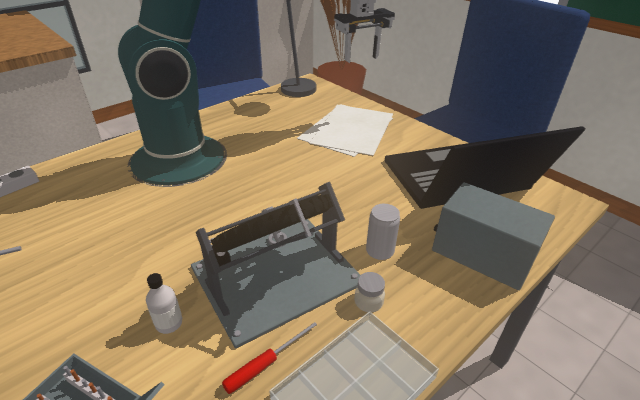

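View pics/top0.png

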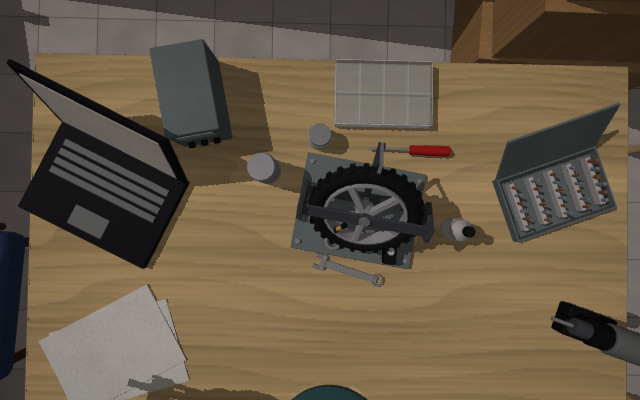

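The scene view shows the stand at about (275,245), the can at (383,232) and the sealant at (163,305). In the top view the wheel is centred near (370,212), and there is a brass stem near (340,228) lower left. I'll zoom in next.

```bash
python3 - <<'E'
import cv2
a=cv2.imread('pics/top0.png')[130:300,270:480]; cv2.imwrite('pics/top0z.png',cv2.resize(a,None,fx=3.5,fy=3.5,interpolation=cv2.INTER_CUBIC))
a=cv2.imread('pics/scene0.png')[170:350,180:380]; cv2.imwrite('pics/scene0z.png',cv2.resize(a,None,fx=3.3,fy=3.3,interpolation=cv2.INTER_CUBIC))
E
```

```text
(no output)
```

View pics/top0z.png

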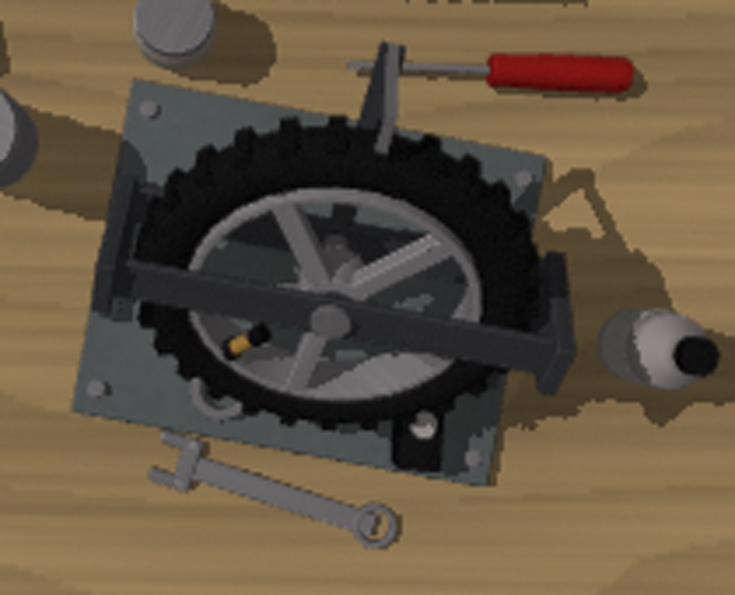

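View pics/scene0z.png

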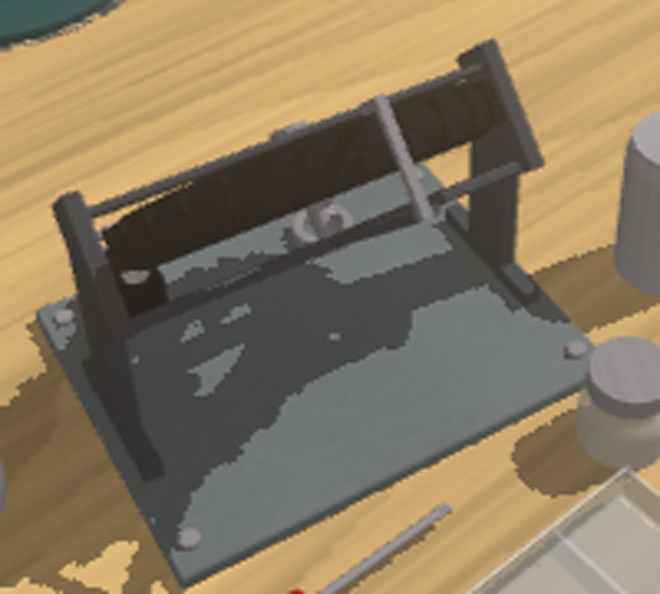

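The stem is lower left, near (340,227) in the full image, which is roughly 8 o'clock. The spokes and base corners are visible too. Next I'll work out the stand pose and wheel angle.

```bash
cat >> h.py <<'E'
def ray(d,u,v):
    r=np.array(d['rotation'])@np.array([(u-d['cx'])/d['fx'],(v-d['cy'])/d['fy'],1.]); return np.array(d['eye']),r
def onplane(d,u,v,n,c):
    e,r=ray(d,u,v); return e+r*(np.dot(n,c-e)/np.dot(n,r))
E
python3 - <<'E'
from h import *
d=dict(np.load('pics/top0.npz'))
z=lambda u,v:(270+u/3.5,130+v/3.5)
C=[onplane(d,*z(*p),np.array([0,0,1.]),np.array([0,0,.012])) for p in [(135,80),(550,158),(492,487),(73,410)]]
C=np.array(C);print(C.round(4)); print([np.linalg.norm(C[i]-C[(i+1)%4]).round(4) for i in range(4)])
c=C.mean(0); 
yax=(C[0]-C[1]+C[3]-C[2]);xax=(C[0]-C[3]+C[1]-C[2])
print(c,np.degrees(np.arctan2(xax[1],xax[0])),np.degrees(np.arctan2(-yax[0],yax[1])))
yaw=(np.arctan2(xax[1],xax[0])+np.arctan2(-yax[0],yax[1]))/2
S=np.array([[np.cos(yaw),-np.sin(yaw),0],[np.sin(yaw),np.cos(yaw),0],[0,0,1]])
# bar nut depth, pointer etc
for nm,p in dict(nut=(330,322),barL=(150,283),barR=(500,345),spk_up=(295,225),spkR=(400,265),spklow=(305,370),valve=(240,343),cap=(258,335),rimtop=(345,190),tyre=(200,200),ptr=(382,150),ptrtop=(392,45)).items():
    u,v=map(lambda t:int(round(t)),z(*p)); w=p3(d,u,v); s=S.T@(w-[c[0],c[1],0]); print(nm,w.round(4),s.round(4), 'axial',((-s[0]+s[2]-.15)*.7071).round(4),'up',((s[0]+s[2]-.15)*.7071).round(4))
E
```

```text
[[ 0.709   0.0631  0.012 ]
 [ 0.6594 -0.2326  0.012 ]
 [ 0.4256 -0.1947  0.012 ]
 [ 0.4753  0.1024  0.012 ]]
[np.float64(0.2998), np.float64(0.2369), np.float64(0.3012), np.float64(0.237)]
[ 0.56734336 -0.06543211  0.012     ] -9.380050464611891 -9.509689271432398
nut [ 0.5477 -0.0587  0.1721] [-0.0205  0.0034  0.1721] axial 0.0301 up 0.0011
barL [0.5685 0.0466 0.1713] [-0.0173  0.1107  0.1713] axial 0.0273 up 0.0029
barR [ 0.5349 -0.1604  0.1711] [-0.0164 -0.099   0.1711] axial 0.0265 up 0.0033
spk_up [ 0.6041 -0.0343  0.2045] [0.0312 0.0368 0.2045] axial 0.0165 up 0.0606
spkR [ 0.5814 -0.0964  0.1904] [ 0.019  -0.0283  0.1904] axial 0.0151 up 0.0419
spklow [ 0.5141 -0.0502  0.117 ] [-0.055   0.0063  0.117 ] axial 0.0155 up -0.0622
valve [ 0.5315 -0.0099  0.1244] [-0.0445  0.0489  0.1244] axial 0.0133 up -0.0496
cap [ 0.5367 -0.0199  0.1363] [-0.0377  0.0399  0.1363] axial 0.0169 up -0.0364
rimtop [ 0.6236 -0.0616  0.2205] [0.0548 0.013  0.2205] axial 0.011 up 0.0886
tyre [0.6169 0.0193 0.2055] [0.035  0.0917 0.2055] axial 0.0145 up 0.064
ptr [ 0.6424 -0.0754  0.255 ] [0.0757 0.0025 0.255 ] axial 0.0207 up 0.1277
ptrtop [ 0.7023 -0.0843  0.2281] [0.1363 0.0035 0.2281] axial -0.0411 up 0.1516
```

The geometry agrees with the given sizes: the plate measures 300 x 237 mm, the nut is 30 mm in front of the hub, the spoke faces are at 16 mm, and the pointer is at y≈0.003. The valve is at about -137°.

1. Push the spoke at -29° clockwise by about 69° through the upper half.
2. Push the spoke that has then reached about 184° by the same amount through the lower half.

The valve is in neither window. First I'll move above the stand with the fingers shut.

```bash
python3 -m pendant '[[0,0,0,0,-60,0,0],[0,0,0,0,-60,0,0],[0,0,0,0,-60,0,0],[0,-6.25,0,0,0,0,0],[0,0,0,38,0,-40.5,0],[0,0,0,38,0,-40.5,0],[0,0,0,38,0,-40.5,0],[0,0,0,38,0,-40.5,0],[0,0,0,38,0,-40.5,0],[0,0,0,38,0,-40.5,0]]' 20
python3 -m pendant '[[0,0,0,38,0,-40.5,0],[0,0,0,38,0,-40.5,0],[0,0,0,38,0,-40.5,0],[0,0,0,38,0,-40.5,0],[0,0,0,38,0,-40.5,0],[0,0,0,38,0,-40.5,0],[0,0,0,38,0,-40.5,0],[0,0,0,38,0,-40.5,0],[0,0,-10,0,0,0,0],[0,0,-10,0,0,0,0]]'
python3 -c "
from h import *
o=monitor.get_obs();print(o['qpos'],o['orientation'],o['gripper_width'])"
```

```text
t: 1.35
eef_pos: [0.3547, 0.3229, 0.3853]
orientation: [[0.986, -0.0, 0.164], [-0.164, -0.0, 0.986], [-0.0, -1.0, -0.0]]
ft_force: [0.2, 0.5, 0.0]
gripper_width: 0.0008
t: 2.6
eef_pos: [0.6018, -0.046, 0.3841]
orientation: [[0.926, 0.34, 0.166], [-0.155, -0.059, 0.986], [0.345, -0.938, -0.002]]
ft_force: [1.1, -1.2, 1.2]
gripper_width: 0.0004
[-0.56751247  0.04836445  0.58593171  1.73085439  0.032995    1.02230415
  1.40541415] [[ 0.92558967  0.34022379  0.16592628]
 [-0.15496435 -0.05935041  0.98613568]
 [ 0.34535461 -0.93846966 -0.00221157]] 0.00041704078260048824
```

```bash
python3 -m pendant '[[0,0,-8.3,0,0,0,0],[0,0,-8.3,0,0,0,0],[0,0,-8.4,0,0,0,0],[0,0,0,0,0,0,0],[0,0,0,0,0,0,0],[0,0,0,0,0,0,0],[0,0,0,0,0,0,0],[0,0,0,0,0,0,0],[0,0,0,0,0,0,0],[0,0,0,0,0,0,0]]'
cat >> h.py <<'E'
yaw=np.radians(-9.45); S=np.array([[np.cos(yaw),-np.sin(yaw),0],[np.sin(yaw),np.cos(yaw),0],[0,0,1]])
H=np.array([0.5678,-0.0625,.15]); q=2**-.5
W=S@np.array([[0,q,-q],[-1,0,0],[0,q,q]]) # columns: right, up, axial(front)
def wh(p): return W.T@(np.asarray(p)-H)
def state():
    o=monitor.get_obs(); R=np.array(o['orientation']); p=np.array(o['eef_pos'])
    print('t',o['t'],'wheel(right,up,ax) mm',(1e3*wh(p)).round(1),'ft wheel',(W.T@np.array(o['ft_force'])).round(1),'tilt',np.degrees(np.arctan2(-R[0,1]*-1,-R[2,1])).round(1))
    print('q',np.round(o['qpos'],3)); print('tool in wheel\n',(W.T@R).round(3)); return R,p
def go(w):
    R,p=state(); t=H+W@(np.array(w)/1e3); print('shift tool mm',(1e3*R.T@(t-p)).round(1))
E
python3 -c "
from h import *
go((-50,29,60))"
```

```text
t: 3.85
eef_pos: [0.6008, -0.0448, 0.3855]
orientation: [[0.698, 0.697, 0.164], [-0.116, -0.116, 0.986], [0.707, -0.707, -0.0]]
ft_force: [-0.3, -0.5, -0.1]
gripper_width: 0.0003
t 3.85 wheel(right,up,ax) mm [-22.9 187.5 145.5] ft wheel [ 0.5 -0.2  0.1] tilt 44.6
q [-0.551 -0.183  0.425  2.086  0.556  0.513  0.915]
tool in wheel
 [[-0. -0. -1.]
 [ 1. -0. -0.]
 [-0. -1.  0.]]
shift tool mm [-158.5   85.5   27.2]
```

Full 45° tilt reached, so the tool axes match the wheel's (x up, y into the wheel, z left). I'll move to just in front of the upper-left window and check it with the wrist camera.

```bash
python3 -m pendant '[[0,0,0,-40,20,7,0],[0,0,0,-40,20,7,0],[0,0,0,-40,20,7,0],[0,0,0,-38,25,6,0],[0,0,0,0,0,0,0],[0,0,0,0,0,0,0],[0,0,0,0,0,0,0],[0,0,0,0,0,0,0],[0,0,0,0,0,0,0],[0,0,0,0,0,0,0]]'
python3 -c "
from h import *
go((-50,29,-8))
d=grab('wrist','w1');grab('top','t1')
a=cv2.imread('pics/t1.png')[130:300,270:480]; cv2.imwrite('pics/t1z.png',cv2.resize(a,None,fx=3.5,fy=3.5,interpolation=cv2.INTER_CUBIC))"
```

```text
t: 5.1
eef_pos: [0.5622, -0.0177, 0.2424]
orientation: [[0.693, 0.701, 0.171], [-0.115, -0.127, 0.985], [0.712, -0.702, -0.007]]
ft_force: [0.2, -0.1, 0.7]
gripper_width: 0.0003
t 5.1 wheel(right,up,ax) mm [-43.3  56.2  74.4] ft wheel [0.1 0.7 0.4] tilt 44.9
q [-0.372 -0.051  0.199  2.352  1.285  0.267  0.061]
tool in wheel
 [[-0.     0.01  -1.   ]
 [ 1.     0.007 -0.   ]
 [ 0.007 -1.    -0.01 ]]
shift tool mm [-27.8  82.2   7.6]
```

View pics/w1.png

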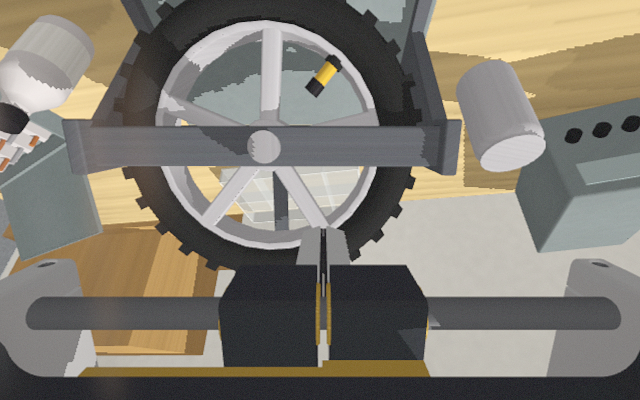

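View pics/t1z.png

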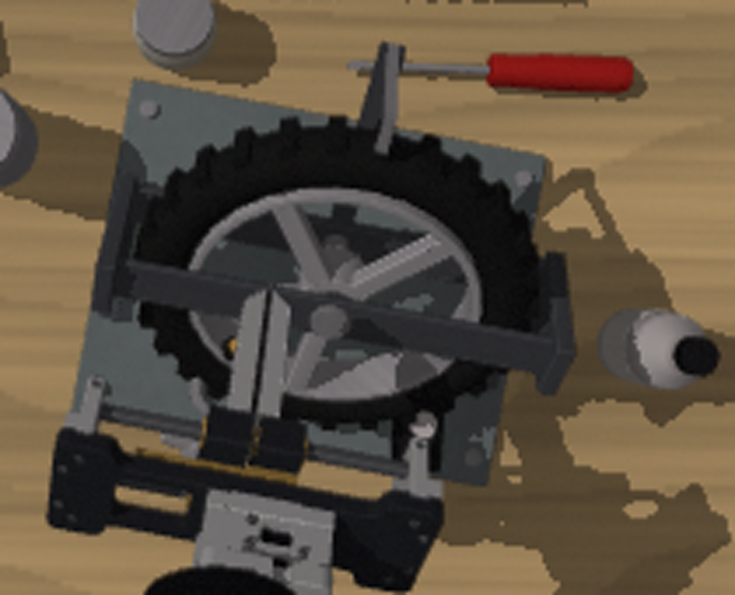

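The wrist camera looks up at the wheel with the picture inverted. It shows the nut at (264,147), the stem at (324,75), and spokes at (270,60), (225,195) and (297,190). From those I'll compute the angles and check the frame.

```bash
cat >> h.py <<'E'
def wcam(d,R,p):
    T=np.array(d['tool_from_camera']); d=dict(d); d['rotation']=R@T[:3,:3]; d['eye']=p+R@T[:3,3]; return d
def wpt(d,u,v,ax):
    P=onplane(d,u,v,W[:,2],H+W[:,2]*ax/1e3); w=1e3*wh(P); return w.round(1),'r %.1f ang %.1f'%(np.hypot(w[0],w[1]),np.degrees(np.arctan2(w[0],w[1])))
E
python3 - <<'E'
from h import *
o=monitor.get_obs(); R=np.array(o['orientation']);p=np.array(o['eef_pos'])
d=wcam(np.load('pics/w1.npz'),R,p)
print(d['eye'],wh(d['eye']))
for n,u,v,a in [('nut',264,147,31),('sp180',270,60,16),('spA',297,190,16),('spE',225,196,16),('valve',324,76,14),('valvecap',316,87,14),('barL',448,147,27),('barR',75,145,27)]: print(n,wpt(d,u,v,a))
t=dict(np.load('pics/t1.npz'));z=lambda u,v:(270+u/3.5,130+v/3.5)
print('top A',wpt(t,*z(295,230),16),'E',wpt(t,*z(400,262),16),'nut',wpt(t,*z(330,322),31),'ptr',wpt(t,*z(384,148),20))
E
```

```text
[0.38757035 0.01361769 0.31633597] [-0.04549338 -0.01693192  0.2521665 ]
nut (array([-0.5,  0.5, 31. ]), 'r 0.7 ang -42.3')
sp180 (array([ -4.8, -60.4,  16. ]), 'r 60.6 ang -175.5')
spA (array([-22.3,  35.7,  16. ]), 'r 42.1 ang -31.9')
spE (array([36.1, 40.8, 16. ]), 'r 54.5 ang 41.5')
valve (array([-43.8, -49.8,  14. ]), 'r 66.4 ang -138.7')
valvecap (array([-37.9, -42.2,  14. ]), 'r 56.7 ang -138.1')
barL (array([-135. ,    0.7,   27. ]), 'r 135.0 ang -89.7')
barR (array([140.8,  -0.5,  27. ]), 'r 140.8 ang 90.2')
top A (array([-32.3,  55.7,  16. ]), 'r 64.4 ang -30.1') E (array([30.8, 46.1, 16. ]), 'r 55.4 ang 33.8') nut (array([-0. ,  2.3, 31. ]), 'r 2.3 ang -0.5') ptr (array([  1.5, 129.2,  20. ]), 'r 129.2 ang 0.7')
```

The wrist and top views agree to within 1–2 mm; the valve is at about -138°. Next I'll line up at (-50, 29), staying in front.

```bash
python3 -m pendant '[[0,0,0,-4,4,1,0],[0,0,0,-4,4,1,0],[0,0,0,-4,4,1,0],[0,0,0,-4,4,1,0],[0,0,0,-4,4,1,0],[0,0,0,-4,4,1,0],[0,0,0,-4,4,1,0],[0,0,0,0,4,0,0],[0,0,0,0,0,0,0],[0,0,0,0,0,0,0]]'
python3 -c "
from h import *
go((-50,29,-8))"
```

```text
t: 6.45
eef_pos: [0.5664, -0.0118, 0.2]
orientation: [[0.693, 0.701, 0.172], [-0.115, -0.127, 0.985], [0.712, -0.702, -0.007]]
ft_force: [-0.3, -0.1, 0.0]
gripper_width: 0.0009
t 6.45 wheel(right,up,ax) mm [-49.8  28.5  42.2] ft wheel [ 0.1 -0.2  0.2] tilt 44.9
q [-0.367  0.048  0.189  2.385  1.763  0.251 -0.451]
tool in wheel
 [[-0.     0.011 -1.   ]
 [ 1.     0.007  0.   ]
 [ 0.007 -1.    -0.011]]
shift tool mm [ 0.2 50.2  0.7]
```

```bash
python3 -m pendant '[[0,0,0,0,10,0,0],[0,0,0,0,10,0,0],[0,0,0,0,10,0,0],[0,0,0,0,10,0,0],[0,0,0,0,10,0,0],[0,0,0,0,0,0,0],[0,0,0,0,0,0,0],[0,0,0,4,0,-3,0],[0,0,0,4,0,-3,0],[0,0,0,0,0,0,0]]'
python3 -c "
from h import *
go((-38,46,-8))"
```

```text
t: 7.7
eef_pos: [0.6062, -0.0253, 0.171]
orientation: [[0.692, 0.701, 0.172], [-0.115, -0.128, 0.985], [0.713, -0.701, -0.007]]
ft_force: [-0.6, 0.4, -0.2]
gripper_width: 0.0002
t 7.7 wheel(right,up,ax) mm [-43.   37.4  -7.6] ft wheel [-0.3 -0.6  0.4] tilt 45.0
q [-0.26   0.183  0.143  2.325  2.162  0.233 -0.825]
tool in wheel
 [[ 0.     0.011 -1.   ]
 [ 1.     0.008  0.   ]
 [ 0.008 -1.    -0.011]]
shift tool mm [ 8.6  0.5 -5. ]
```

```bash
python3 -m pendant '[[0,0,0,9.5,0,-7,0],[0,0,0,6,0,-8,0],[0,0,0,3.5,0,-8,0],[0,0,0,2.5,0,-9,0],[0,0,0,1,0,-9,0],[0,0,0,0,0,-8,0],[0,0,0,-1.5,0,-7,0],[0,0,0,-1.5,0,-4.5,0],[0,0,0,0,0,0,0],[0,0,0,0,0,0,0]]'
python3 -c "
from h import *
R,p=state()
d=grab('wrist','w2')"
```

```text
t: 8.95
eef_pos: [0.6092, -0.0869, 0.1849]
orientation: [[0.692, 0.701, 0.172], [-0.115, -0.128, 0.985], [0.712, -0.702, -0.008]]
ft_force: [-0.0, 0.5, -0.3]
gripper_width: 0.0003
t 8.95 wheel(right,up,ax) mm [17.2 56.4 -7. ] ft wheel [-0.4 -0.2 -0.1] tilt 45.0
q [ 0.361  0.178 -0.348  2.289  2.163  0.19  -0.661]
tool in wheel
 [[ 0.     0.011 -1.   ]
 [ 1.     0.007  0.   ]
 [ 0.007 -1.    -0.011]]
```

View pics/w2.png

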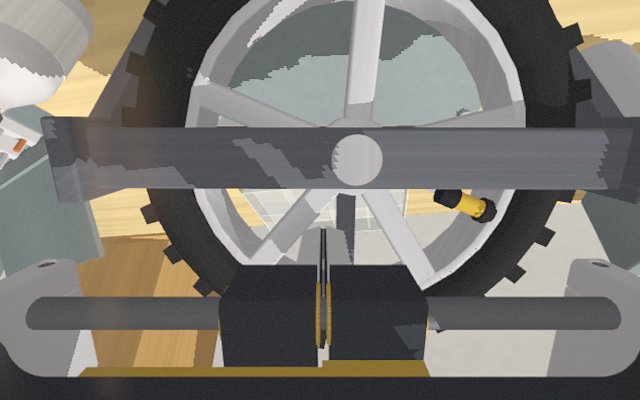

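```bash
python3 - <<'E'
from h import *
R,p=state()
d=wcam(np.load('pics/w2.npz'),R,p)
for n,u,v,a in [('nut',357,160,31),('spD',367,60,16),('spA',285,220,16),('spB',405,240,16),('spE',215,100,16),('valve',472,206,14)]: print(n,wpt(d,u,v,a))
E
```

```text
t 9.0 wheel(right,up,ax) mm [17.  56.4 -7. ] ft wheel [ 0.2  0.  -0.1] tilt 45.0
q [ 0.361  0.178 -0.348  2.289  2.163  0.19  -0.661]
tool in wheel
 [[-0.     0.011 -1.   ]
 [ 1.     0.007 -0.   ]
 [ 0.007 -1.    -0.011]]
nut (array([ 0.5,  0.2, 31. ]), 'r 0.5 ang 66.9')
spD (array([ -4.4, -45.1,  16. ]), 'r 45.3 ang -174.4')
spA (array([36.8, 34.4, 16. ]), 'r 50.4 ang 47.0')
spB (array([-28.5,  45.7,  16. ]), 'r 53.9 ang -32.0')
spE (array([ 69.2, -27.2,  16. ]), 'r 74.4 ang 111.4')
valve (array([-63.6,  26.8,  14. ]), 'r 69.0 ang -67.1')
```

Push 1 worked: the valve is at about -67°, agreeing with spoke D at ~185° and no contact force. I'll retract and then cross in front of the bar to the lower half.

```bash
python3 -m pendant '[[0,0,0,0,0,2,0],[0,0,0,0,-10,0,0],[0,0,0,0,-10,0,0],[0,0,0,0,-10,0,0],[0,0,0,0,-10,0,0],[0,0,0,0,-10,0,0],[0,0,0,0,-8,0,0],[0,0,0,0,0,0,0],[0,0,0,0,0,0,0],[0,0,0,0,0,0,0]]'
python3 -c "
from h import *
go((29,-50,50))"
```

```text
t: 10.25
eef_pos: [0.5715, -0.0771, 0.2228]
orientation: [[0.693, 0.701, 0.17], [-0.115, -0.126, 0.985], [0.712, -0.702, -0.007]]
ft_force: [0.6, -0.3, 0.2]
gripper_width: 0.0006
t 10.25 wheel(right,up,ax) mm [13.8 55.7 47.2] ft wheel [ 0.2  0.6 -0.3] tilt 44.9
q [ 1.172  0.093 -1.177  2.319  1.608  0.189 -0.094]
tool in wheel
 [[-0.001  0.009 -1.   ]
 [ 1.     0.007 -0.   ]
 [ 0.007 -1.    -0.009]]
shift tool mm [-105.7   -3.4  -15.2]
```

Joint 6 is at its 0.19 limit and joint 3 is near its limit. Before going lower I'll fit a simple arm model to the logged poses and choose a comfortable tilt.

```bash
cat > kin.py <<'E'
import numpy as np, itertools
from scipy.optimize import least_squares
from scipy.spatial.transform import Rotation as Ro
Q=np.array([[-1.339,.417,-.01,1.614,.005,1.111,-.053],[-0.5675,.0484,.5859,1.7309,.033,1.0223,1.4054],[-.551,-.183,.425,2.086,.556,.513,.915],[-.372,-.051,.199,2.352,1.285,.267,.061],[-.367,.048,.189,2.385,1.763,.251,-.451],[-.26,.183,.143,2.325,2.162,.233,-.825],[.361,.178,-.348,2.289,2.163,.19,-.661],[1.172,.093,-1.177,2.319,1.608,.189,-.094]])
P=np.array([[.169,.602,.205],[.6018,-.046,.3841],[.6008,-.0448,.3855],[.5622,-.0177,.2424],[.5664,-.0118,.2],[.6062,-.0253,.171],[.6092,-.0869,.1849],[.5715,-.0771,.2228]])
Yd=np.array([[0,0,-1],[.340,-.059,-.938],[.697,-.116,-.707],[.701,-.127,-.702],[.701,-.127,-.702],[.701,-.128,-.701],[.701,-.128,-.702],[.701,-.126,-.702]])
def fk(q,pr,s):
    a=q*s
    R=Ro.from_euler('z',pr[0]); p=np.zeros(3)
    p=p+[0,0,pr[1]]
    R=R*Ro.from_euler('z',a[0])*Ro.from_euler('y',a[1]); 
    R=R*Ro.from_euler('z',a[2]); p=p+R.apply([pr[5],0,pr[2]])
    R=R*Ro.from_euler('y',a[3]); p=p+R.apply([pr[6],0,0])
    R=R*Ro.from_euler('z',a[4]); p=p+R.apply([0,0,pr[3]])
    R=R*Ro.from_euler('y',a[5]); p=p+R.apply([pr[7],0,pr[4]])
    return p,R
def best():
    b=None
    for s in itertools.product([1,-1],repeat=3):
        S=np.array([s[0],1,s[1],1,s[2],1,1])
        for y0 in (0,np.pi/2,np.pi,-np.pi/2):
            f=lambda x:np.concatenate([np.r_[fk(q,x,S)[0]-p,.3*(fk(q,x,S)[1].apply([0,0,1])-y)] for q,p,y in zip(Q,P,Yd)])
            r=least_squares(f,[y0,.36,.45,.45,.35,0,0,0])
            if b is None or r.cost<b[0]: b=(r.cost,S,r.x,np.abs(r.fun).max())
    return b
if __name__=='__main__':
    b=best(); print(b[0],b[1],b[2].round(4),b[3])
    np.savez('kin.npz',s=b[1],x=b[2])
E
python3 kin.py
```

```text
0.0004089216628088527 [-1  1 -1  1 -1  1  1] [-0.0377  0.3187  0.5108  0.4919  0.3512 -0.0127  0.0177  0.0034] 0.013061565899597616
```

```bash
cat > ik.py <<'E'
from kin import *; from h import W,H
k=np.load('kin.npz'); s=k['s'];x=k['x']
lo=np.array([-2.81,-.39,-1.27,.06,-1.19,.19,-2.82]);hi=np.array([2.81,2.02,1.25,2.57,4.33,2,2.82]);m=.04
def ik(w,tilt,n=25,q0=None,rng=np.random.default_rng(0)):
    # tilt deg: rel to axle, + = more vertical
    t=np.radians(tilt); d=W@np.array([0,-np.sin(t),-np.cos(t)]); tp=H+W@(np.array(w)/1e3); sols=[]
    def f(q): p,R=fk(q,x,s); return np.r_[10*(p-tp),3*(R.apply([0,0,1])-d),.02*(q-q0)[:6] if q0 is not None else np.zeros(6)]
    for i in range(n):
        g=q0 if (q0 is not None and i==0) else rng.uniform(lo,hi)
        r=least_squares(f,np.clip(g,lo+m,hi-m),bounds=(lo+m,hi-m))
        if np.abs(r.fun[:6]).max()<.03: sols.append(r.x)
        if q0 is not None and i==0 and sols: break
    return sols
E
python3 - <<'E'
from ik import *
for tilt in (-30,-15,0,10,15,20,25,30):
    for w in [(29,-50,50),(29,-50,-8),(-52,-33,-8)]:
        S=ik(w,tilt,12); S.sort(key=lambda q:-min(np.min((q-lo)[:6]),np.min((hi-q)[:6])))
        print(tilt,w,len(S),'/12',S[0][:6].round(2) if S else '')
E
```

```text
-30 (29, -50, 50) 0 /12 
-30 (29, -50, -8) 0 /12 
-30 (-52, -33, -8) 0 /12 
-15 (29, -50, 50) 0 /12 
-15 (29, -50, -8) 0 /12 
-15 (-52, -33, -8) 0 /12 
0 (29, -50, 50) 0 /12 
0 (29, -50, -8) 9 /12 [ 1.13  0.54 -1.15  2.49  2.38  0.59]
0 (-52, -33, -8) 11 /12 [ 0.69  0.39 -0.92  2.44  2.22  0.57]
10 (29, -50, 50) 0 /12 
10 (29, -50, -8) 6 /12 [ 1.04  0.36 -1.04  2.37  1.78  0.31]
10 (-52, -33, -8) 9 /12 [ 0.65  0.3  -0.84  2.32  1.58  0.35]
15 (29, -50, 50) 10 /12 [ 1.3   0.11 -1.23  2.36  0.48  0.25]
15 (29, -50, -8) 9 /12 [ 0.9   0.3  -0.88  2.31  1.18  0.26]
15 (-52, -33, -8) 11 /12 [ 0.84  0.39 -1.07  2.26  1.3   0.47]
20 (29, -50, 50) 11 /12 [-0.71  0.09  0.86  2.29 -0.21  0.36]
20 (29, -50, -8) 3 /12 [-0.49  0.27  0.68  2.24 -0.61  0.3 ]
20 (-52, -33, -8) 10 /12 [ 0.83  0.4  -1.06  2.19  1.04  0.52]
25 (29, -50, 50) 7 /12 [ 1.02  0.15 -0.96  2.23  0.3   0.49]
25 (29, -50, -8) 10 /12 [ 0.95  0.38 -0.96  2.17  0.74  0.49]
25 (-52, -33, -8) 10 /12 [ 0.59  0.32 -0.75  2.12  0.64  0.51]
30 (29, -50, 50) 8 /12 [ 0.7   0.16 -0.62  2.16  0.18  0.6 ]
30 (29, -50, -8) 9 /12 [-0.43  0.32  0.64  2.1  -0.39  0.54]
30 (-52, -33, -8) 9 /12 [ 0.58  0.36 -0.74  2.05  0.53  0.62]
```

The model shows joint margin in the lower half if I tip the tool about 20° toward vertical. I'll do that while retracted.

```bash
python3 -m pendant '[[0,0,7,0,0,0,0],[0,0,7,0,0,0,0],[0,0,7,0,0,0,0],[0,0,0,0,0,0,0],[0,0,0,0,0,0,0],[0,0,0,0,0,0,0],[0,0,0,0,0,0,0],[0,0,0,0,0,0,0],[0,0,0,0,0,0,0],[0,0,0,0,0,0,0]]'
python3 -c "
from h import *
go((29,-35,50))"
```

```text
t: 11.5
eef_pos: [0.5764, -0.0952, 0.2273]
orientation: [[0.787, 0.58, 0.209], [-0.143, -0.157, 0.977], [0.6, -0.799, -0.04]]
ft_force: [-0.3, 0.0, -0.9]
gripper_width: 0.0001
t 11.5 wheel(right,up,ax) mm [30.9 64.5 44.8] ft wheel [ 0.  -0.8 -0.5] tilt 36.0
q [ 1.148  0.14  -1.166  2.188  0.829  0.369  0.697]
tool in wheel
 [[ 0.012  0.059 -0.998]
 [ 0.99  -0.142  0.003]
 [-0.142 -0.988 -0.061]]
shift tool mm [-99.2   8.9   1.2]
```

```bash
python3 -m pendant '[[0.8,0,3,0,0,0,0],[0.8,0,3,0,0,0,0],[0.9,0,3,0,0,0,0],[0.9,0,3,0,0,0,0],[0,0,0,-10,0,0,0],[0,0,0,-15,0,0,0],[0,0,0,-15,0,0,0],[0,0,0,-15,0,0,0],[0,0,0,-10,0,0,0],[0,0,0,0,0,0,0]]'
python3 -c "
from h import *
go((29,-35,50))"
```

```text
t: 12.75
eef_pos: [0.5173, -0.0846, 0.1994]
orientation: [[0.892, 0.415, 0.18], [-0.166, -0.068, 0.984], [0.42, -0.907, 0.009]]
ft_force: [0.8, -0.1, 0.2]
gripper_width: 0.0004
t 12.75 wheel(right,up,ax) mm [30.1  2.3 67.6] ft wheel [-0.   0.8 -0.4] tilt 24.6
q [ 1.28   0.13  -1.244  2.18   0.341  0.508  1.189]
tool in wheel
 [[ 0.018 -0.001 -1.   ]
 [ 0.939 -0.344  0.017]
 [-0.344 -0.939 -0.005]]
shift tool mm [-28.9  29.3   0.6]
```

```bash
python3 -m pendant '[[0,0,0,-9,0,0,0],[0,0,0,-10,5,0,0],[0,0,0,-10,8,0,0],[0,0,0,0,8,0,0],[0,0,0,0,8,0,0],[0,0,0,0,0,0,0],[0,0,0,0,0,0,0],[0,0,0,0,0,0,0],[0,0,0,0,0,0,0],[0,0,0,0,0,0,0]]'
python3 -c "
from h import *
go((29,-54.4,-2)); R,p=state()
d=grab('wrist','w3'); d=wcam(d,R,p); print(wpt(d,357,160,31)[0])"
```

```text
t: 14.0
eef_pos: [0.5046, -0.0816, 0.1616]
orientation: [[0.892, 0.415, 0.179], [-0.167, -0.066, 0.984], [0.42, -0.907, 0.01]]
ft_force: [-0.4, -0.5, -0.2]
gripper_width: 0.0002
t 14.0 wheel(right,up,ax) mm [ 29.2 -33.7  50. ] ft wheel [ 0.6 -0.4  0. ] tilt 24.6
q [ 1.146  0.17  -1.125  2.248  0.488  0.425  1.042]
tool in wheel
 [[ 0.018 -0.003 -1.   ]
 [ 0.939 -0.344  0.018]
 [-0.344 -0.939 -0.003]]
shift tool mm [-1.6 56.   0. ]
t 14.0 wheel(right,up,ax) mm [ 29.2 -33.7  50. ] ft wheel [ 0.6 -0.4  0. ] tilt 24.6
q [ 1.146  0.17  -1.125  2.248  0.488  0.425  1.042]
tool in wheel
 [[ 0.018 -0.003 -1.   ]
 [ 0.939 -0.344  0.018]
 [-0.344 -0.939 -0.003]]
[  3.6 -90.1  31. ]
```

View pics/w3.png

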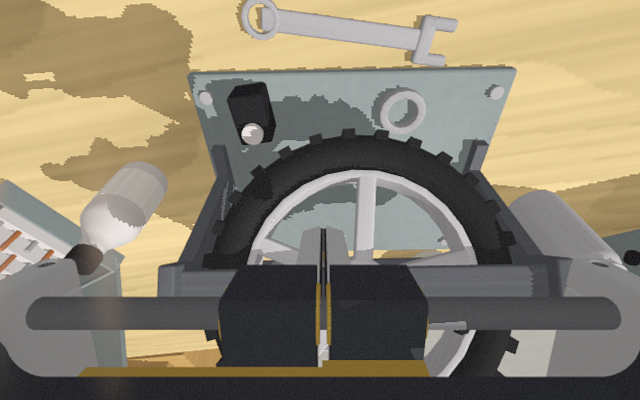

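The picture shows spoke D at (367,215) with the fingertip in front of the window on its robot-right side at about (322,235); nothing is in the way. Now I'll insert.

```bash
python3 -m pendant '[[0,0,0,-1.5,10,0,0],[0,0,0,0,10,0,0],[0,0,0,0,10,0,0],[0,0,0,0,10,0,0],[0,0,0,0,8,0,0],[0,0,0,0,8,0,0],[0,0,0,0,0,0,0],[0,0,0,0,0,0,0],[0,0,0,0,0,0,0],[0,0,0,0,0,0,0]]'
python3 -c "
from h import *
go((0,-62,-2))"
```

```text
t: 15.3
eef_pos: [0.5265, -0.085, 0.1102]
orientation: [[0.892, 0.415, 0.179], [-0.167, -0.066, 0.984], [0.42, -0.907, 0.01]]
ft_force: [-0.3, -0.0, 0.6]
gripper_width: 0.0004
t 15.3 wheel(right,up,ax) mm [ 29.  -54.3  -1.9] ft wheel [0.1 0.2 0.6] tilt 24.6
q [ 0.856  0.3   -0.858  2.249  0.828  0.358  0.723]
tool in wheel
 [[ 0.018 -0.003 -1.   ]
 [ 0.939 -0.344  0.018]
 [-0.344 -0.939 -0.003]]
shift tool mm [-7.7  2.8 28.9]
```

```bash
python3 -m pendant '[[0,0,0,-2.5,0.9,7,0],[0,0,0,-2,0.8,7,0],[0,0,0,-0.5,0.2,7.5,0],[0,0,0,-0.5,0,7.5,0],[0,0,0,1,-0.3,7.5,0],[0,0,0,1,-0.3,7.5,0],[0,0,0,2,-0.8,7.5,0],[0,0,0,2.5,-0.9,7.5,0],[0,0,0,2,-0.7,4,0],[0,0,0,0,0,0,0]]'
python3 -c "
from h import *
go((0,-62,-2)); R,p=state()
d=grab('wrist','w4')
d=grab('top','t4')
a=cv2.imread('pics/t4.png')[130:300,270:480]; cv2.imwrite('pics/t4z.png',cv2.resize(a,None,fx=3.5,fy=3.5,interpolation=cv2.INTER_CUBIC))"
```

```text
t: 16.55
eef_pos: [0.5403, -0.0227, 0.1131]
orientation: [[0.892, 0.416, 0.178], [-0.166, -0.065, 0.984], [0.42, -0.907, 0.011]]
ft_force: [-0.9, -0.1, -0.4]
gripper_width: 0.0003
t 16.55 wheel(right,up,ax) mm [-34.8 -49.9  -2.3] ft wheel [ 0.2 -0.9  0.3] tilt 24.6
q [ 0.665  0.301 -0.823  2.228  0.898  0.413  0.519]
tool in wheel
 [[ 0.017 -0.004 -1.   ]
 [ 0.939 -0.344  0.018]
 [-0.344 -0.939 -0.002]]
shift tool mm [-10.9   3.8 -35. ]
t 16.55 wheel(right,up,ax) mm [-34.8 -49.9  -2.3] ft wheel [ 0.2 -0.9  0.3] tilt 24.6
q [ 0.665  0.301 -0.823  2.228  0.898  0.413  0.519]
tool in wheel
 [[ 0.017 -0.004 -1.   ]
 [ 0.939 -0.344  0.018]
 [-0.344 -0.939 -0.002]]
```

View pics/w4.png

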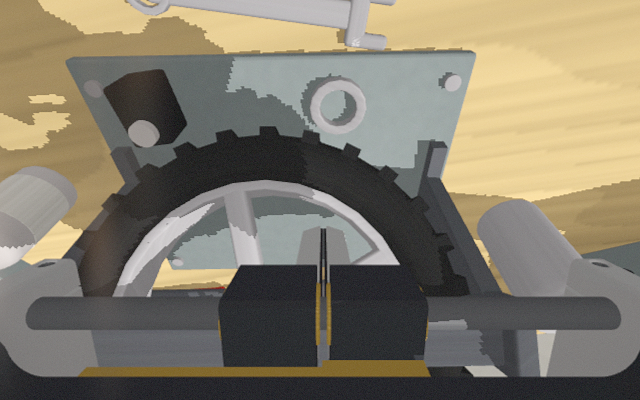

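View pics/t4z.png

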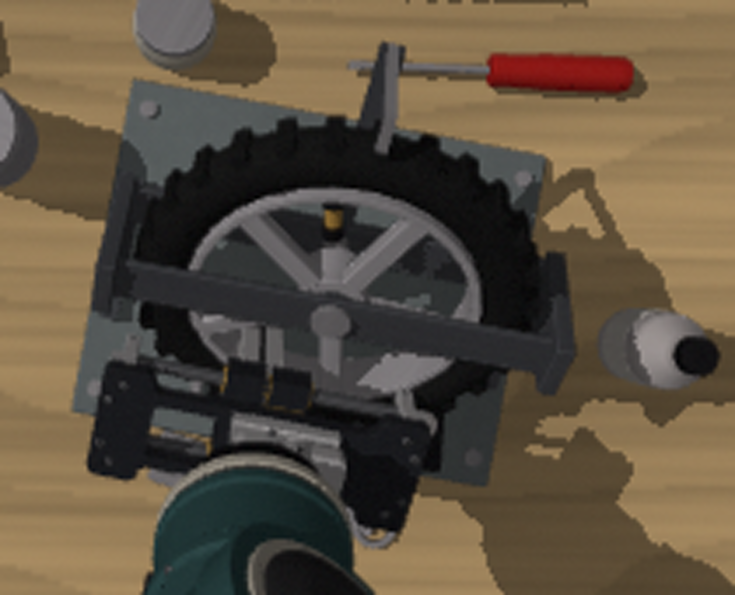

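```bash
cat > va.py <<'E'
import sys; from h import *
t=dict(np.load('pics/%s.npz'%sys.argv[1]));z=lambda u,v:(270+u/3.5,130+v/3.5)
for a in sys.argv[2:]:
    u,v,x=map(float,a.split(',')); print(a,wpt(t,*z(u,v),x))
E
python3 va.py t4 335,218,16 332,236,17 265,240,16 405,240,16 331,350,16 331,322,31 384,148,20
```

```text
335,218,16 (array([-12.3,  70.3,  16. ]), 'r 71.4 ang -10.0')
332,236,17 (array([-11.2,  57.3,  17. ]), 'r 58.4 ang -11.1')
265,240,16 (array([-47.5,  43.8,  16. ]), 'r 64.6 ang -47.3')
405,240,16 (array([29.3, 63.6, 16. ]), 'r 70.0 ang 24.7')
331,350,16 (array([  8.5, -38. ,  16. ]), 'r 38.9 ang 167.4')
331,322,31 (array([ 0.5,  2.4, 31. ]), 'r 2.5 ang 12.6')
384,148,20 (array([  1.5, 129.2,  20. ]), 'r 129.2 ang 0.7')
```

The valve is at about -11°, at (335,218) in the top zoom; the spokes agree. The finger still has room, so I'll carry on with the same push for about 11°.

```bash
python3 -m pendant '[[0,0,0,1.5,-0.5,1.7,0],[0,0,0,1.5,-0.5,1.7,0],[0,0,0,1.5,-0.5,1.7,0],[0,0,0,1.5,-0.5,1.7,0],[0,0,0,1.2,-0.5,1.5,0],[0,0,0,0,0,0,0],[0,0,0,0,0,0,0],[0,0,0,0,0,0,0],[0,0,0,0,0,0,0],[0,0,0,0,0,0,0]]'
python3 -c "
from h import *
go((0,-62,-2))
d=grab('top','t5')
a=cv2.imread('pics/t5.png')[130:300,270:480]; cv2.imwrite('pics/t5z.png',cv2.resize(a,None,fx=3.5,fy=3.5,interpolation=cv2.INTER_CUBIC))"
```

```text
t: 17.9
eef_pos: [0.5469, -0.0162, 0.1184]
orientation: [[0.892, 0.415, 0.179], [-0.167, -0.066, 0.984], [0.42, -0.907, 0.011]]
ft_force: [0.4, 0.4, -0.1]
gripper_width: 0.0005
t 17.9 wheel(right,up,ax) mm [-42.3 -42.3  -2.4] ft wheel [-0.5  0.2 -0.2] tilt 24.6
q [ 0.656  0.304 -0.833  2.21   0.885  0.435  0.521]
tool in wheel
 [[ 0.018 -0.003 -1.   ]
 [ 0.939 -0.344  0.018]
 [-0.344 -0.939 -0.003]]
shift tool mm [-17.9   6.2 -42.6]
```

View pics/t5z.png

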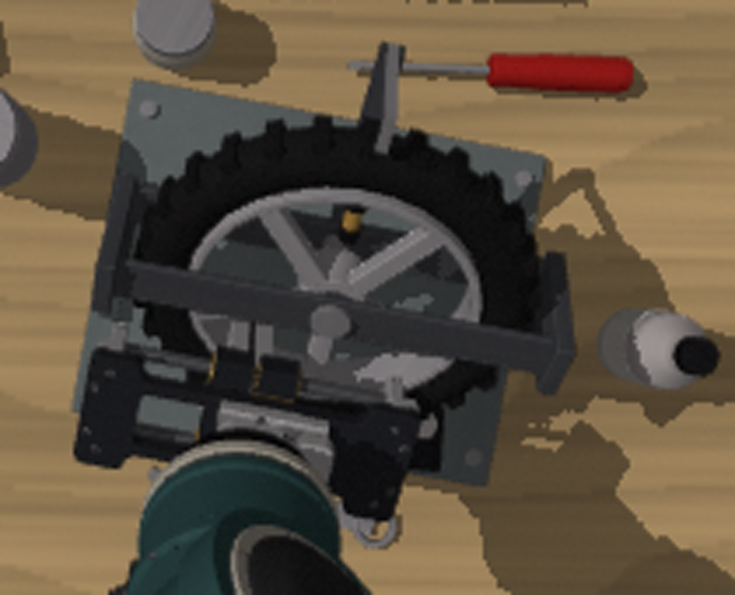

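```bash
python3 va.py t5 352,220,14 349,235,14 284,235,16 408,257,16 320,350,16
```

```text
352,220,14 (array([-2.5, 69.4, 14. ]), 'r 69.4 ang -2.1')
349,235,14 (array([-1.6, 57.7, 14. ]), 'r 57.7 ang -1.6')
284,235,16 (array([-37.6,  50.3,  16. ]), 'r 62.9 ang -36.8')
408,257,16 (array([34.2, 51.1, 16. ]), 'r 61.5 ang 33.8')
320,350,16 (array([  1.9, -39.8,  16. ]), 'r 39.9 ang 177.2')
```

The valve is at about -2° (±8° allowed) and spokes B, C and E agree. I'll back off the spoke, then withdraw along the finger axis.

```bash
python3 -m pendant '[[0,0,0,-1,0,-3,0],[0,0,0,-1,0,-3,0],[0,0,0,0,-10,0,0],[0,0,0,0,-10,0,0],[0,0,0,0,-10,0,0],[0,0,0,0,-10,0,0],[0,0,0,0,-10,0,0],[0,0,0,0,-10,0,0],[0,0,0,0,-10,0,0],[0,0,0,0,0,0,0]]'
python3 -m pendant '[[0,0,0,0,-15,0,0],[0,0,0,0,-15,0,0],[0,0,0,0,-15,0,0],[0,0,0,0,-15,0,0],[0,0,0,0,-15,0,0],[0,0,0,0,-15,0,0],[0,0,0,0,0,0,0],[0,0,0,0,0,0,0],[0,0,0,0,0,0,0],[0,0,0,0,0,0,0]]'
python3 -c "
from h import *
state()
d=grab('wrist','w6');d=grab('top','t6')
a=cv2.imread('pics/t6.png')[130:300,270:480]; cv2.imwrite('pics/t6z.png',cv2.resize(a,None,fx=3.5,fy=3.5,interpolation=cv2.INTER_CUBIC))"
```

```text
t: 19.2
eef_pos: [0.5151, -0.0178, 0.1814]
orientation: [[0.891, 0.416, 0.18], [-0.167, -0.067, 0.984], [0.421, -0.907, 0.01]]
ft_force: [-0.0, -0.0, -0.3]
gripper_width: 0.0007
t: 20.45
eef_pos: [0.4776, -0.0113, 0.2622]
orientation: [[0.892, 0.414, 0.179], [-0.167, -0.065, 0.984], [0.419, -0.908, 0.011]]
ft_force: [0.7, -1.4, 0.6]
gripper_width: 0.0006
t 20.45 wheel(right,up,ax) mm [-35.6  10.5 148.2] ft wheel [ 1.3  1.1 -0.2] tilt 24.5
q [ 1.002 -0.226 -0.966  2.187 -0.201  0.66   1.529]
tool in wheel
 [[ 0.018 -0.004 -1.   ]
 [ 0.938 -0.345  0.019]
 [-0.345 -0.939 -0.003]]
```

View pics/t6z.png

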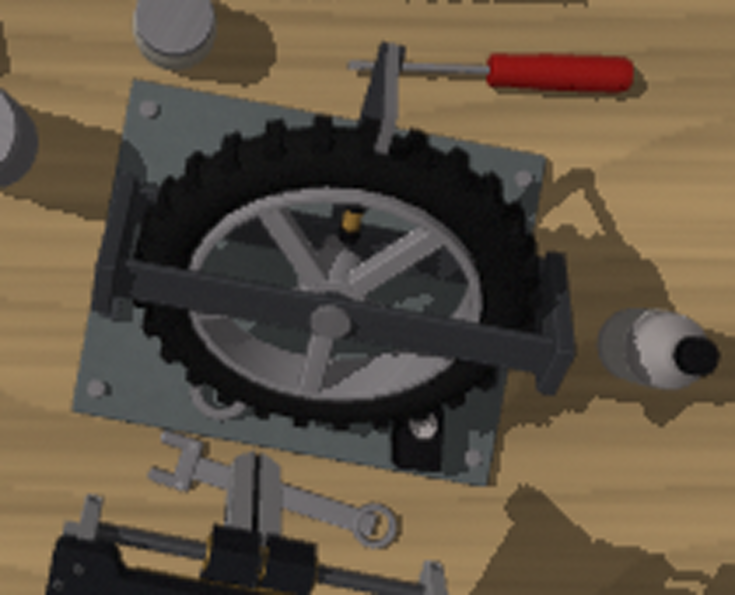

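View pics/w6.png

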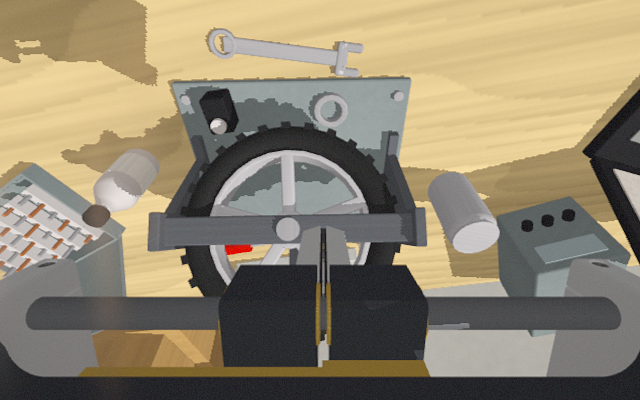

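The stem stayed at (352,220) in the top zoom, about -2°. In the wrist view spoke E at (288,180) stands straight over the nut at (288,229), which puts it at 180°. The gripper is clear and no bystander has moved, so I'm handing in.

```bash
python3 -c "
from h import *
o=monitor.get_obs();print(o['t'],np.abs(o['joint_vel']).max(),o['ft_force']);print(sign_off())"
```

```text
20.55 0.0030581805952252716 [0.68758734 0.10305711 0.46743683]
the job is handed in; nothing more can be done
None
```

The wheel now has its valve stem at twelve o'clock, and I handed the job in at 20.6 s. It took about 136° of clockwise turning in two pushes with the fingers shut. The first pushed one spoke through the upper half, the second another spoke through the lower half. Neither push was in the window with the stem.

**Last checks:** after I withdrew, the top camera put the stem at about -2°, with ±8° allowed; the lower spoke and the pointer agree to within about 2–3°. The wheel had not moved since the push ended. The gripper was clear of everything, the arm was at rest, and the force readings were at noise level (1.8 N at most, before the job was handed in). By eye, none of the bystanders had moved.

**What went wrong on the way:** at full 45° tilt, joint 6 went down to its lower limit (it read 0.189–0.190 against 0.19), and one turn came out shorter than commanded. I tipped the tool about 20° back toward vertical for the lower push, and it had margin after that. Nothing reported a failure.

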